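# Load flint blanks into the clamping fixture and tighten its torque knob

### The job

Put every copper-capped billet into the wooden tray, whether it lies in the fixture's channel, in the aluminium carriage or on the table, and lay every flint blank flat in the carriage, side by side and not on top of each other. Then push the loaded carriage along its channel under the low bridge, fully home against the end stop, and only after that turn the torque knob on the bridge clockwise until it clicks over its detent and stays at its far stop. Leave the other stones, copper slugs and wooden block where they are.

Things in the scene. Friction and masses are not known exactly. Their poses are not given: they have to be found in the camera images.
- fixture: fixed clamping fixture. Origin on the table, mid-width of its channel; z up, +y along the channel, the way the carriage is pushed, x across. Steel bed 150 mm wide, 8 mm thick, y = -300 to +215 mm. Guide rails along it at x = +-59 to +-71 mm, top 18 mm above the table. The torque knob stands on the bridge at x = 0, y = 130 mm.
- bridge (a point): centre of the near lower edge of the low grey bridge over the channel (fixture x = 0, y = 80 mm, 42 mm above the table). The bridge spans fixture y = 80 to 170 mm, underside 42 mm, top 54 mm above the table, on posts outside the rails (x = +-76 to +-92 mm). Blanks lying flat in the carriage pass with 6 mm to spare.
- stop (a point): middle of the end stop's face, fixture x = 0, y = 200 mm, 15 mm above the table; the stop bar's top is 22 mm above the table. The carriage's front edge rests against it when home: the carriage's origin is then at y = +95 mm in the fixture's frame.
- carriage: loose aluminium tray in the channel, 112 mm (x) by 210 mm (y), 0.5 kg, sliding with friction. Origin at its underside's centre, axes as the fixture's; starts near fixture y = -160 mm. Floor 6 mm thick, lips to 14 mm above the underside. Usable floor x = +-50, y = -93 to +99 mm: four blanks fit in a row, their 60 mm length across.
- handle (a point): middle of the rear face of the carriage's push handle, an upright dark wooden plate at its rear (-y) end: 60 mm wide (x), 12 mm thick (carriage y = -105 to -93 mm), top 46 mm above the carriage's underside; this point is at y = -105 mm, 30 mm above the underside. The handle does not fit under the bridge and stays outside.
- knob (a joint): angle of the torque knob in rad, growing as it is turned clockwise seen from above; starts at 0.1 to 0.3, end stop at 1.6. Resistance rises to about 0.2 N m near 0.7, vanishes at about 1.25; from there the detent snaps it on to its stop at 1.6, where it stays. Let go before about 1.15 it springs back.
- knob_grip (a point): point on the knob's upright axis, 91 mm above the table, where to grip. The grip is an upright black bar 46 mm long, 14 mm thick, from 68 to 98 mm above the table, on a disc of 48 mm diameter. At joint value a, the bar's long direction is the fixture's x axis turned clockwise by a.
- blank1: sawn flint blank, a grey stone slab 60 x 38 x 22 mm with rounded edges, about 0.13 kg, flat on the table at the start. Origin at its centre, x along the 60 mm length, y along the 38 mm width, z through the 22 mm thickness; either face may be up. Two to four of blank1..blank4 are present, the others are None.
- blank2: sawn flint blank, a grey stone slab 60 x 38 x 22 mm with rounded edges, about 0.13 kg, flat on the table at the start. Origin at its centre, x along the 60 mm length, y along the 38 mm width, z through the 22 mm thickness; either face may be up. Two to four of blank1..blank4 are present, the others are None.
- blank3: sawn flint blank, a grey stone slab 60 x 38 x 22 mm with rounded edges, about 0.13 kg, flat on the table at the start. Origin at its centre, x along the 60 mm length, y along the 38 mm width, z through the 22 mm thickness; either face may be up. Two to four of blank1..blank4 are present, the others are None.
- blank4: sawn flint blank, a grey stone slab 60 x 38 x 22 mm with rounded edges, about 0.13 kg, flat on the table at the start. Origin at its centre, x along the 60 mm length, y along the 38 mm width, z through the 22 mm thickness; either face may be up. Two to four of blank1..blank4 are present, the others are None.
- billet1: copper-capped billet: square wooden handle with a copper cap at one end, 105 mm long, 28 mm thick (handle 26), about 0.12 kg. Origin mid-length on its long axis, 14 mm above its underside; x along the length towards the cap. Two or three of billet1..billet3 are present, the others are None. It starts on the bed of the channel between carriage and bridge.
- billet2: copper-capped billet: square wooden handle with a copper cap at one end, 105 mm long, 28 mm thick (handle 26), about 0.12 kg. Origin mid-length on its long axis, 14 mm above its underside; x along the length towards the cap. Two or three of billet1..billet3 are present, the others are None. It starts in the carriage.
- billet3: copper-capped billet: square wooden handle with a copper cap at one end, 105 mm long, 28 mm thick (handle 26), about 0.12 kg. Origin mid-length on its long axis, 14 mm above its underside; x along the length towards the cap. Two or three of billet1..billet3 are present, the others are None. It starts on the table near the tray.
- tray: fixed open wooden tray, 212 mm (x) by 152 mm (y) outside, 36 mm high, walls and floor 6 mm thick. Origin at the centre of its underside. Three billets fit side by side, each along y.
- cup_small: bystander, not to be moved: upright copper slug, 34 mm diameter, 34 mm high; origin at its underside's centre
- wedge: bystander, not to be moved: wooden block 100 x 45 x 30 mm lying flat; origin at its underside's centre
Not all that is in view belongs to the job. What is shaped like the blank3 but green or purple is not meant.

How it is judged:
By the outcome, as a careful person would: the job done as asked, in the order asked, and still so for the second after the job is handed in, with the robot touching nothing.
Of blank1, blank2, blank3, blank4 only 2 to 4 are there at a start; the rules pass over those that are not, and their reading is None.
Of billet1, billet2, billet3 only 2 to 3 are there at a start; the rules pass over those that are not, and their reading is None.
At some moment in a run one of billet1, billet2, billet3, blank1, blank2, blank3, blank4 may be knocked a few centimetres aside while the robot is not near it.
Once in a run the grip may slacken for a moment while it holds something.
It also fails if it takes over 210 s, if anything falls off the work surface, if the arm or the gripper's body presses on something with over 40 N, if the wrist force passes 120 N, or if a joint passes its speed limit or range.

### The arm

A 6-joint arm with a two-finger parallel gripper is mounted at the origin on the work surface. World frame = base frame: x ahead of the robot, y to its left, z up, the work surface at z = 0. Lengths are in m, angles in rad, forces in N, time in s.
With the tool pointing down it reaches from about 0.325 to 0.775 m from the base axis. Payload 5.5 kg.
Tool frame: the origin (TCP) lies on the mounting face of the last link; the fingertips stand 182 mm ahead of it and the grasp point (between the pads) lies 163 mm ahead of it (manip.tip_reach is the distance from the TCP to the fingertips, in m); z points along the fingers, y is the direction in which the jaws open and shut (so a half turn about z gives the same grasp; the last joint's range is limited). The gripper opens to 88 mm and grips with 3 to 60 N. Pads are 20 mm wide; open, the fingers measure 115 mm over their backs; the gripper's body (75 mm by 178 mm) begins 61 mm behind the grasp point.
Start: joints at [1.161, 0.091, 1.231, -0, 1.82, -0.057], TCP at [0.207, 0.563, 0.405] pointing down, gripper open.
Joint ranges: [-2.87, 2.87], [-0.86, 2.18], [0.17, 2.46], [-1.51, 4.65], [0.06, 2.69], [-2.65, 2.65]. Speed limits (rad/s): [2.57, 2.57, 3.01, 3.14, 3.14, 3.14].

### API

Orientations are given as a rotation vector (axis times angle).
In Python, from cell import manip, viewer gives the robot as it stands. Calls block until the motion is done:
- manip.move_ptp(position, orientation): joint-space move of the TCP to a pose.
- manip.move_straight(position, orientation=None, v=0.15): straight line of the TCP; orientation=None keeps the orientation; v is the mean speed in m/s.
- manip.move_j(angles): joint-space move.
- manip.set_gripper(opening): finger opening in m; the grip force is fixed at half the most; returns when the fingers have stopped.
- manip.hold(seconds).
- manip.solve_ik(position, orientation): joint angles nearest the present ones, or None.
- manip.read_state(): the state.
- viewer.get_image(name): name is "scene" or "side" or "wrist"; returns the picture (420x560x3 uint8, blue, green, red); there is no depth.
- viewer.calibration(name): a dict with "camera_matrix" (3x3 intrinsics, pixels), "world_from_camera" (4x4, takes a point from camera to world coordinates). Camera axes: x right, y up, looking along -z (the intrinsics and any distortion apply to the point x, -y, -z); pixel columns grow to the right and rows downward; lengths in m; the calibration is good to about 2 mm. The wrist camera is an equidistant fisheye: a pixel r from the principal point sees the ray r / f radians off the axis. A picture is of the moment at which its call begins: read the wrist's pose just before it. calibration takes no time and is no camera call; for the wrist camera it gives the pose at the moment of the call.
A pose or a line that the arm cannot do raises manip.PlanningError and nothing moves.
- manip.sign_off(): hands the job in, once; it reports no verdict.
The state is a dict: "time_s": time; "joints": joint angles; "dq": joint speeds; "effort": joint torques, N m; "tool_pos": TCP position; "eef_rot": TCP orientation; "force": force on the tool from outside, world axes, zero at the start; "moment": the same for the moment, N m; "grip_width": finger opening in m.
Only numpy, scipy, OpenCV 4.12 (cv2) and the standard library are available. Lean on these libraries where they do the work, as an engineer would, in place of code of your own. Each camera call takes 0.05 s, during which the arm holds its last target. There are 200 camera calls.

## Working session

There is one attempt and no reset: what is moved stays moved. The work goes in short steps, each a Python script; the robot and the scene stay as the last script left them, time stands still between calls to the robot, and variables do not carry over. Pictures are saved under pics/ and viewed, about 12 in all and at most 16, crops included, and the job is handed in when it is done.

```bash
ls; mkdir -p pics; python3 - <<'E'
from cell import manip, viewer
import cv2,numpy as np
for n in ["scene","side","wrist"]:
    im=viewer.get_image(n); cv2.imwrite(f"pics/{n}0.png",im)
    c=viewer.calibration(n); print(n,c)
print(manip.read_state())
a=cv2.imread("pics/scene0.png");b=cv2.imread("pics/side0.png")
E
```

```text
pics
scene {'camera_matrix': array([[486.02477386,   0.        , 278.9711313 ],
       [  0.        , 486.02477386, 205.87316465],
       [  0.        ,   0.        ,   1.        ]]), 'world_from_camera': array([[-0.46561203, -0.67107926,  0.57693854,  1.13201142],
       [ 0.88483575, -0.36513802,  0.28937851,  0.26721361],
       [ 0.01646628,  0.64523396,  0.76380757,  0.957717  ],
       [ 0.        ,  0.        ,  0.        ,  1.        ]])}
side {'camera_matrix': array([[504.55487723,   0.        , 273.07360236],
       [  0.        , 504.55487723, 216.40860323],
       [  0.        ,   0.        ,   1.        ]]), 'world_from_camera': array([[ 0.89084649,  0.33619149, -0.30556147,  0.15271364],
       [-0.45428912,  0.65369142, -0.6052346 , -0.68847666],
       [-0.00373181,  0.67798438,  0.73506684,  0.87598763],
       [ 0.        ,  0.        ,  0.        ,  1.        ]])}
wrist {'camera_matrix': array([[325.1922621 ,   0.        , 277.86179179],
       [  0.        , 325.1922621 , 212.55976201],
       [  0.        ,   0.        ,   1.        ]]), 'world_from_camera': arra
[... 215 characters left out ...]
.        ,  1.        ]])}
{'time_s': 0.15, 'joints': array([ 1.16125944e+00,  9.17076040e-02,  1.23159248e+00,  2.49937295e-05,
        1.81979002e+00, -5.67235229e-02]), 'dq': array([-1.55470028e-03, -1.30101983e-03, -4.76002460e-03,  7.82646782e-05,
       -1.47666193e-03,  1.73533157e-03]), 'effort': array([ 1.38570605e-03, -4.47046530e+01, -4.06908202e+01,  6.98280777e-02,
        2.74623663e-02, -1.09704501e-04]), 'tool_pos': array([0.20735705, 0.56309011, 0.40376291]), 'eef_rot': array([-5.51253537e-01, -3.09247427e+00,  2.27949258e-03]), 'force': array([-0.26929793,  1.08208554, -0.14219139]), 'moment': array([-0.00621302, -0.01427788, -0.03217185]), 'grip_width': 0.0876170821810536}
```

View pics/scene0.png

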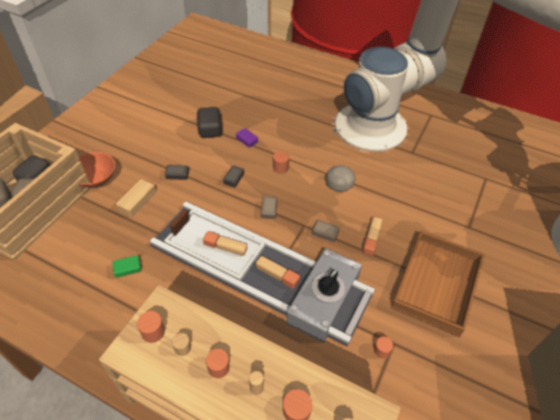

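View pics/side0.png

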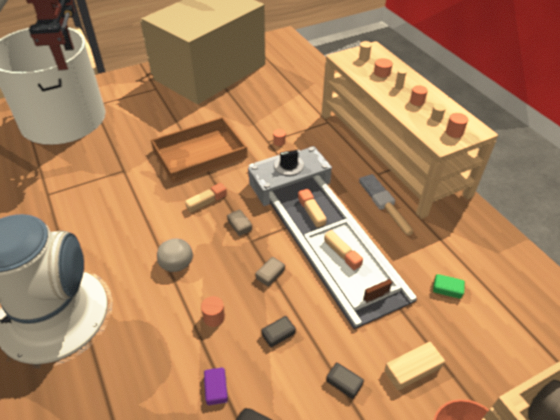

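The scene view shows three billets: in the carriage at (225,243), in the channel at (277,272) and on the table at (373,236). There are four slab candidates, two dark at (177,171) and (234,176), and two grey at (269,207) and (325,230). The tray is at (438,280). The side view agrees. I still need to see whether the dark slabs are blanks.

```bash
cat > h.py <<'E'
from cell import manip, viewer
import cv2,numpy as np
from scipy.spatial.transform import Rotation as R
def ray(name,px,cal=None):
    c=cal or viewer.calibration(name);K=c["camera_matrix"];T=c["world_from_camera"]
    p=np.atleast_2d(np.array(px,float)); x=(p[:,0]-K[0,2])/K[0,0]; y=(p[:,1]-K[1,2])/K[1,1]
    if name=="wrist":
        r=np.hypot(x,y)+1e-12; d=np.c_[np.sin(r)*x/r,-np.sin(r)*y/r,-np.cos(r)]
    else: d=np.c_[x,-y,-np.ones(len(p))]
    return T[:3,3],d@T[:3,:3].T
def cast(name,px,z,cal=None):
    o,d=ray(name,px,cal); return (o+d*((z-o[2])/d[:,2])[:,None])[:,:2]
def proj(name,P,cal=None):
    c=cal or viewer.calibration(name);K=c["camera_matrix"];T=c["world_from_camera"]
    q=(np.atleast_2d(P)-T[:3,3])@T[:3,:3]; x,y,z=q[:,0],-q[:,1],-q[:,2]
    if name=="wrist":
        h=np.hypot(x,y)+1e-12; t=np.arctan2(h,z); x,y=x/h*t,y/h*t
    else: x,y=x/z,y/z
    return np.c_[K[0,0]*x+K[0,2],K[1,1]*y+K[1,2]]
def ori(a):  # tool down, jaw axis (tool y) along world angle a
    Y=np.array([np.cos(a),np.sin(a),0]);Z=np.array([0,0,-1.]);X=np.cross(Y,Z)
    return R.from_matrix(np.c_[X,Y,Z]).as_rotvec()
def snap(tag,name="wrist"):
    cal=viewer.calibration(name); im=viewer.get_image(name)
    cv2.imwrite(f"pics/{tag}.png",im); np.save(f"pics/{tag}.npy",cal,allow_pickle=True); return im,cal
def load(tag): return cv2.imread(f"pics/{tag}.png"),np.load(f"pics/{tag}.npy",allow_pickle=True).item()
def ortho(im,cal,name,x0,x1,y0,y1,z,s=1000):
    # top-down rectified picture of plane z; columns = world y decreasing, rows = x decreasing
    xs=np.arange(x1,x0,-1/s);ys=np.arange(y1,y0,-1/s)
    Y,X=np.meshgrid(ys,xs)
    q=proj(name,np.c_[X.ravel(),Y.ravel(),np.full(X.size,z)],cal).astype(np.float32).reshape(X.shape+(2,))
    return cv2.remap(im,q[...,0],q[...,1],cv2.INTER_LINEAR)
E
python3 - <<'E'
from h import *
P={'d1':(177,171),'d2':(234,176),'g1':(269,207),'g2':(325,230),'bil_c':(225,243),'bil_ch':(277,272),'bil_t':(373,236),'tray':(438,280),'knob':(327,283),'handle':(181,221),'cup':(281,162)}
Q={'d1':(345,380),'d2':(279,331),'g1':(271,271),'g2':(239,222),'bil_c':(343,249),'bil_ch':(313,207),'bil_t':(206,199),'tray':(199,148),'knob':(288,160),'handle':(377,290),'cup':(212,309)}
for k in P: print(k,cast("scene",P[k],.02).round(3),cast("side",Q[k],.02).round(3))
x=viewer.calibration("wrist")["world_from_camera"]
s=manip.read_state(); r=R.from_rotvec(s["eef_rot"]).as_matrix()
print(r.T@(x[:3,3]-s["tool_pos"]), r.T@x[:3,:3])
E
```

```text
d1 [[ 0.446 -0.385]] [[ 0.443 -0.394]]
d2 [[ 0.389 -0.242]] [[ 0.383 -0.254]]
g1 [[ 0.439 -0.108]] [[ 0.434 -0.121]]
g2 [[0.438 0.046]] [[0.431 0.036]]
bil_c [[ 0.587 -0.147]] [[ 0.6   -0.139]]
bil_ch [[ 0.599 -0.001]] [[0.606 0.   ]]
bil_t [[0.399 0.155]] [[0.392 0.14 ]]
tray [[0.446 0.328]] [[0.446 0.325]]
knob [[0.572 0.111]] [[0.632 0.175]]
handle [[ 0.581 -0.276]] [[ 0.604 -0.262]]
cup [[ 0.282 -0.156]] [[ 0.288 -0.15 ]]
[0.07029403 0.00025652 0.01802963] [[ 3.60590208e-04  9.66740773e-01  2.55757988e-01]
 [ 9.99999864e-01 -4.45000612e-04  2.72171663e-04]
 [ 3.76931905e-04  2.55757856e-01 -9.66740801e-01]]
```

View pics/wrist0.png

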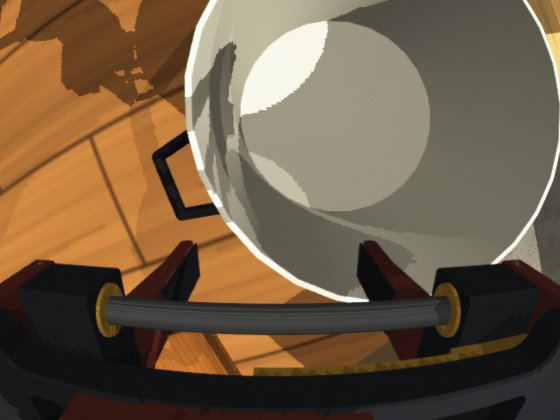

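```bash
python3 - <<'E'
from h import *
for h in (.6,.55,.5,.45):
    print(h,manip.solve_ik([.42,-.18,h],ori(-np.pi/2)) is not None,manip.solve_ik([.45,.2,h],ori(-np.pi/2)) is not None)
manip.move_ptp([.42,-.18,.5],ori(-np.pi/2)); a=snap("wA")
manip.move_ptp([.45,.2,.45],ori(-np.pi/2)); b=snap("wB")
print(manip.read_state()["time_s"])
o=ortho(*a,"wrist",.25,.75,-.5,.1,.022,1200); cv2.imwrite("pics/oA.png",o)
o=ortho(*b,"wrist",.25,.75,-.1,.5,.022,1200); cv2.imwrite("pics/oB.png",o)
E
```

```text
0.6 True True
0.55 True True
0.5 True True
0.45 True True
4.4333
```

View pics/oA.png

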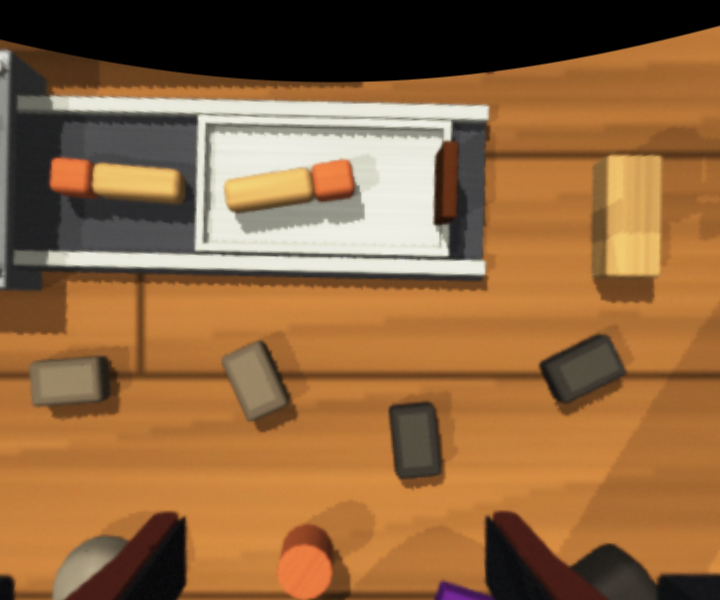

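View pics/oB.png

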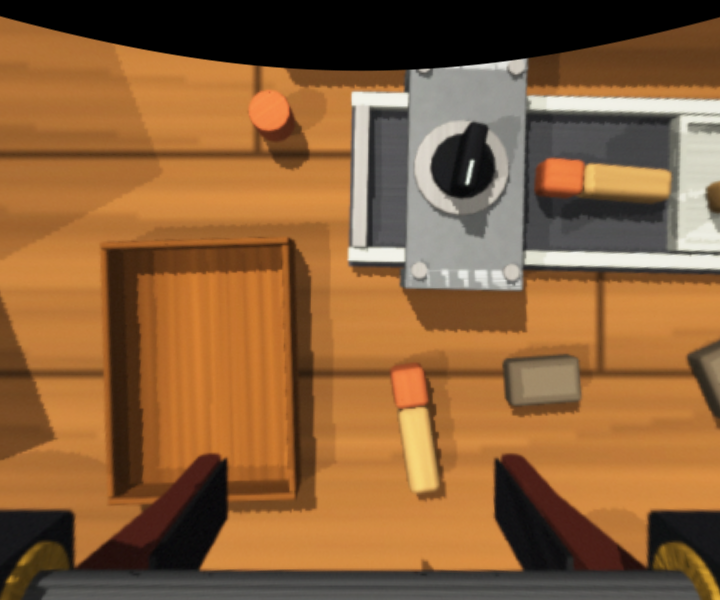

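All four slabs have the blank size, so I treat all four as blanks; the decoys are purple and green, and there are also round stones. In oA the blanks are at about (68,381), (255,380), (415,440) and (583,369). The billets are at (115,180) and (290,185) in oA and at (415,428) in oB. Next I measure poses from these rectified views.

```bash
python3 - <<'E'
from h import *
A=cv2.imread("pics/oA.png");B=cv2.imread("pics/oB.png")
for n,I,pts in (("A",A,[(68,381),(35,395),(255,380),(415,440),(395,440),(583,369),(550,380),(270,190),(332,180),(140,183),(70,177),(300,330),(440,330),(300,400),(280,215),(160,105),(350,107)]),("B",B,[(410,385),(420,450),(560,178),(440,300),(360,430),(180,350)])):
    H=cv2.cvtColor(cv2.GaussianBlur(I,(5,5),0),cv2.COLOR_BGR2HSV)
    print(n,[(p,tuple(int(v) for v in H[p[1],p[0]])) for p in pts])
# fixture: white low-sat mask at z=.018 rail top
for tag,y0,y1 in(("wA",-.35,.07),("wB",-.1,.25)):
    im,cal=load(tag); O=ortho(im,cal,"wrist",.45,.72,y0,y1,.018,2000)
    H=cv2.cvtColor(O,cv2.COLOR_BGR2HSV); m=((H[...,1]<60)&(H[...,2]>150))
    ok=[]
    for c in range(0,m.shape[1],60):
        r=np.flatnonzero(m[:,c]); 
        if len(r)>5: ok.append((round(y1-c/2000,3),round(.72-r[0]/2000,4),round(.72-r[-1]/2000,4)))
    print(tag,ok)
E
```

```text
A [((68, 381), (18, 89, 155)), ((35, 395), (18, 90, 131)), ((255, 380), (19, 88, 153)), ((415, 440), (21, 60, 85)), ((395, 440), (17, 70, 58)), ((583, 369), (20, 62, 86)), ((550, 380), (20, 53, 29)), ((270, 190), (20, 137, 237)), ((332, 180), (11, 183, 236)), ((140, 183), (20, 135, 239)), ((70, 177), (11, 184, 235)), ((300, 330), (15, 178, 181)), ((440, 330), (15, 178, 181)), ((300, 400), (15, 178, 186)), ((280, 215), (30, 21, 145)), ((160, 105), (30, 14, 234)), ((350, 107), (30, 14, 233))]
B [((410, 385), (11, 180, 238)), ((420, 450), (21, 133, 243)), ((560, 178), (11, 181, 238)), ((440, 300), (14, 176, 116)), ((360, 430), (15, 177, 193)), ((180, 350), (14, 194, 193))]
wA [(0.04, np.float64(0.6715), np.float64(0.5295)), (0.01, np.float64(0.6705), np.float64(0.529)), (-0.02, np.float64(0.67), np.float64(0.528)), (-0.05, np.float64(0.669), np.float64(0.5275)), (-0.08, np.float64(0.6685), np.float64(0.527)), (-0.11, np.float64(0.668), np.float64(0.526)), (-0.14, np.float64(0.667), np.float64(0.5255)), (-0.17, np.float64(0.667), np.float64(0.5245)), (-0.2, np.float64(0.666), np.float64(0.524)), (-0.23, np.float64(0.665), np.float64(0.5235)), (-0.26, np.float64(0.665), np.float64(0.5225)), (-0.29, np.float64(0.664), np.float64(0.522))]
wB [(0.19, np.float64(0.675), np.float64(0.5325)), (0.16, np.float64(0.674), np.float64(0.512)), (0.13, np.float64(0.695), np.float64(0.511)), (0.1, np.float64(0.698), np.float64(0.5105)), (0.07, np.float64(0.7015), np.float64(0.5095)), (0.04, np.float64(0.6715), np.float64(0.5295)), (0.01, np.float64(0.671), np.float64(0.5285)), (-0.02, np.float64(0.6705), np.float64(0.528)), (-0.05, np.float64(0.6695), np.float64(0.5275)), (-0.08, np.float64(0.669), np.float64(0.5265))]
```

```bash
cat >> h.py <<'E'
PSI=-0.0227
def hsv(O): return cv2.cvtColor(cv2.GaussianBlur(O,(5,5),0),cv2.COLOR_BGR2HSV).astype(int)
def rects(m,s,x1,y1,amin,amax):
    m=cv2.morphologyEx(m.astype(np.uint8),cv2.MORPH_CLOSE,np.ones((9,9),np.uint8))
    m=cv2.morphologyEx(m,cv2.MORPH_OPEN,np.ones((9,9),np.uint8)); out=[]
    for c in cv2.findContours(m,cv2.RETR_EXTERNAL,cv2.CHAIN_APPROX_NONE)[0]:
        a=cv2.contourArea(c)/s/s*1e6
        if not amin<a<amax: continue
        (u,v),_,_=cv2.minAreaRect(c); b=cv2.boxPoints(cv2.minAreaRect(c))
        e=[b[1]-b[0],b[2]-b[1]]; e.sort(key=np.linalg.norm)
        l=e[1]; ang=np.arctan2(-l[0],-l[1]) # image -> world: x=-row, y=-col
        out.append((x1-v/s,y1-u/s,(ang+np.pi/2)%np.pi-np.pi/2,np.linalg.norm(l)/s,np.linalg.norm(e[0])/s,a))
    return out
def find(kind,im,cal,name,box,z,s=1000):
    x0,x1,y0,y1=box; H=hsv(ortho(im,cal,name,x0,x1,y0,y1,z,s)); h,S,V=H[...,0],H[...,1],H[...,2]
    if kind=="blank": return rects((S>30)&(S<115)&(V>20)&(V<185)&(h<28)&(h>8),s,x1,y1,1500,4500)
    m=((h>17)&(h<25)&(S>105)&(S<165)&(V>140))|((h<13)&(S>165)&(V>190))
    return rects(m,s,x1,y1,2200,4800)
E
python3 - <<'E'
from h import *
np.set_printoptions(suppress=True,precision=4)
A=load("wA");B=load("wB")
for kind,z in(("blank",.022),("billet",.028)):
  for t,I,box in(("A",A,(.3,.7,-.48,.08)),("B",B,(.33,.7,-.1,.45))):
    for r in find(kind,*I,"wrist",box,z): print(kind,t,np.round(r,3))
c,s=np.cos(PSI),np.sin(PSI)
# rail ends along near rail centre
for t,I in(("A",A),("B",B)):
    ys=np.arange(-.36,.3,.0005); xs=.5996-.065+.0227*ys
    q=proj("wrist",np.c_[xs,ys,np.full(len(ys),.018)],I[1]).astype(np.float32)
    H=cv2.cvtColor(cv2.remap(I[0],q[None,:,0],q[None,:,1],1),cv2.COLOR_BGR2HSV)[0].astype(int)
    w=(H[:,1]<60)&(H[:,2]>150); print(t,"rail",ys[w][0],ys[w][-1])
    xs=.5996+.04+.0227*ys
    q=proj("wrist",np.c_[xs,ys,np.full(len(ys),.022)],I[1]).astype(np.float32)
    H=cv2.cvtColor(cv2.remap(I[0],q[None,:,0],q[None,:,1],1),cv2.COLOR_BGR2HSV)[0].astype(int)
    w=((H[:,1]<60)&(H[:,2]>100)).astype(int); d=np.flatnonzero(np.diff(w)); print("carr",ys[d],w[d+1])
O=ortho(*B,"wrist",.5,.72,.0,.22,.098,2500); cv2.imwrite("pics/knob.png",O)
# tray rim edges: saturation no; use ortho at z=.036
O=ortho(*B,"wrist",.3,.6,.2,.48,.036,1800); cv2.imwrite("pics/tray.png",np.hstack([O,cv2.resize(cv2.imread('pics/knob.png'),(540,540))[:540,:290]]))
E
```

```text
blank A [   0.383   -0.246    0.1      0.06     0.037 2045.5  ]
blank A [   0.433    0.042   -1.499    0.063    0.036 2127.5  ]
blank A [   0.433   -0.113    0.43     0.057    0.037 1962.   ]
blank A [   0.443   -0.386   -1.107    0.061    0.039 2189.5  ]
blank B [   0.433    0.048   -1.499    0.061    0.038 2166.   ]
billet A [   0.6      0.003    1.479    0.103    0.024 2209.   ]
billet A [   0.569   -0.424    0.       0.097    0.044 4119.   ]
billet B [   0.394    0.155    0.144    0.101    0.025 2218.5  ]
A rail -0.30449999999999994 0.21050000000000046
carr [-0.2755 -0.063   0.0935  0.16    0.1935  0.205 ] [1 0 1 0 1 0]
B rail -0.2789999999999999 0.20950000000000057
carr [-0.267  -0.063   0.0625  0.0935  0.112   0.16    0.1925  0.2065] [1 0 1 0 1 0 1 0]
```

View pics/tray.png

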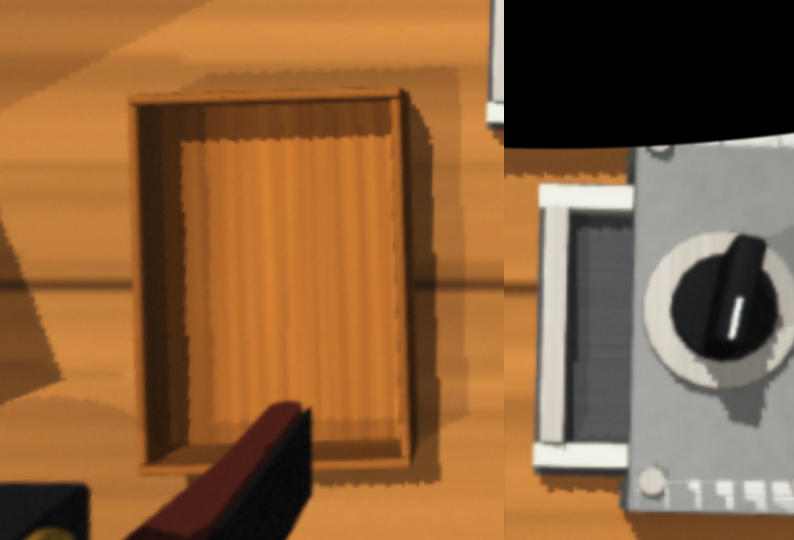

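Fixture: origin (0.5995, -0.0045), yaw -0.0227. Tray: about (0.443, 0.329), yaw 0.025. Knob angle: about 0.2. Now I start with the billet in the carriage.

```bash
sed -i 's/2200,4800/1500,4000/' h.py; cat >> h.py <<'E'
TR=manip.tip_reach
F0=np.array([.5995,-.0045]); TRAY=np.array([.4433,.329]); TYAW=.025
def rot(a): return np.array([[np.cos(a),-np.sin(a)],[np.sin(a),np.cos(a)]])
def fx(x,y): return F0+rot(PSI)@[x,y]
def best(xy,z,a):
    q0=manip.read_state()["joints"]; c=[]
    for k in(a,a+np.pi,a-np.pi):
        q=manip.solve_ik([*xy,z],ori(k))
        if q is not None and abs(q[5])<2.5: c.append((abs(q-q0).max()+.3*abs(q[5]),k))
    return min(c)[1]
def ptp(xy,tip,a): a=best(xy,tip+TR,a); manip.move_ptp([*xy,tip+TR],ori(a)); return a
def st(xy,tip,v=.15): manip.move_straight([*xy,tip+TR],None,v)
def look(kind,xy,top,a,tag,n=.07):
    ptp(xy,.2,a); I=snap(tag); b=(xy[0]-n-.05,xy[0]+n+.05,xy[1]-n-.05,xy[1]+n+.05)
    r=find(kind,*I,"wrist",b,top); r=[k for k in r if np.hypot(k[0]-xy[0],k[1]-xy[1])<n]
    r.sort(key=lambda k:np.hypot(k[0]-xy[0],k[1]-xy[1])); print(tag,[list(np.round(k,3)) for k in r]); return r
def pick(kind,xy,surf,ang,tag):
    """look from above, then grasp and lift; True if held"""
    bil=kind=="billet"; off=np.pi/2 if bil else 0
    r=look(kind,xy,surf+(.028 if bil else .022),ang+off,tag)
    if not r: return False
    x,y,ang=r[0][:3]; p=(x,y); t=surf+(.004 if bil else .009)
    manip.set_gripper(.06 if bil else .086); ptp(p,t+.07,ang+off); st(p,t,.12)
    manip.set_gripper(0); st(p,t+.13,.25); w=manip.read_state()["grip_width"]; print("held",round(w,4)); return w>.018
def place(kind,xy,surf,a,open_):
    t=surf+(.005 if kind=="billet" else .0105)
    ptp(xy,.17,a); w=manip.read_state()["grip_width"]; print("carried",round(w,4))
    if w<.018: return False
    st(xy,t+.03,.25); st(xy,t,.06); manip.set_gripper(open_); st(xy,.15,.25); print("t",manip.read_state()["time_s"]); return True
def traypos(dx): return TRAY+rot(TYAW)@[dx,0]
E
python3 - <<'E'
from h import *
ok=pick("billet",(.595,-.142),.014,-1.4,"p_b2")
if ok: place("billet",traypos(.06),.006,TYAW,.05)
snap("scene1","scene")
E
```

```text
p_b2 [[np.float64(0.592), np.float64(-0.14), np.float64(-1.418), np.float64(0.102), np.float64(0.024), np.float64(2279.5)]]
held 0.0257
carried 0.0259
t 14.0583
```

```bash
python3 - <<'E'
from h import *
if pick("billet",(.6,.003),.008,1.48,"p_b1"): place("billet",traypos(0),.006,TYAW,.05)
if pick("billet",(.394,.155),0,.144,"p_b3"): place("billet",traypos(-.06),.006,TYAW,.05)
ptp(fx(0,-.1),.25,-np.pi/2); snap("wC"); snap("scene2","scene")
E
```

```text
p_b1 [[np.float64(0.599), np.float64(0.001), np.float64(1.488), np.float64(0.102), np.float64(0.025), np.float64(2363.5)]]
held 0.0261
carried 0.0257
t 22.4
p_b3 [[np.float64(0.394), np.float64(0.155), np.float64(0.142), np.float64(0.101), np.float64(0.026), np.float64(2233.5)]]
held 0.0259
carried 0.0256
t 30.1667
```

View pics/scene2.png

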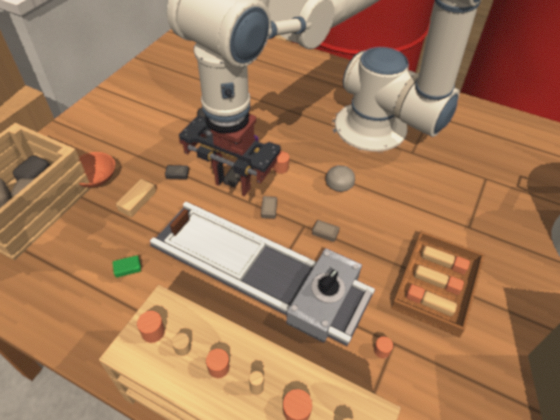

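All three billets are in the tray, at about (440,255), (432,276) and (432,300). The carriage is empty and the channel is clear. Blanks next, after re-measuring the carriage.

```bash
python3 - <<'E'
from h import *
I=load("wC")
for dx in(-.04,.04):
    ys=np.arange(-.3,.07,.0005); P=np.array([fx(dx,y) for y in ys])
    q=proj("wrist",np.c_[P,np.full(len(ys),.022)],I[1]).astype(np.float32)
    H=cv2.cvtColor(cv2.remap(I[0],q[None,:,0],q[None,:,1],1),cv2.COLOR_BGR2HSV)[0].astype(int)
    w=((H[:,1]<60)&(H[:,2]>100)).astype(int); d=np.flatnonzero(np.diff(w)); print("carr",ys[d],w[d+1])
c=-.1635
if pick("blank",(.433,.045),0,-1.5,"p_k1"): place("blank",fx(0,c+.072),.014,PSI,.07)
if pick("blank",(.433,-.113),0,.43,"p_k2"): place("blank",fx(0,c+.026),.014,PSI,.07)
snap("wD")
E
```

```text
carr [-0.295  -0.2945 -0.271  -0.058 ] [1 0 1 0]
carr [-0.272 -0.058] [1 0]
p_k1 [[np.float64(0.433), np.float64(0.046), np.float64(-1.499), np.float64(0.058), np.float64(0.038), np.float64(2054.0)]]
held 0.0599
carried 0.0599
t 40.0583
p_k2 [[np.float64(0.432), np.float64(-0.11), np.float64(0.427), np.float64(0.058), np.float64(0.037), np.float64(1975.5)]]
held 0.0599
carried 0.06
t 46.8167
```

View pics/wD.png

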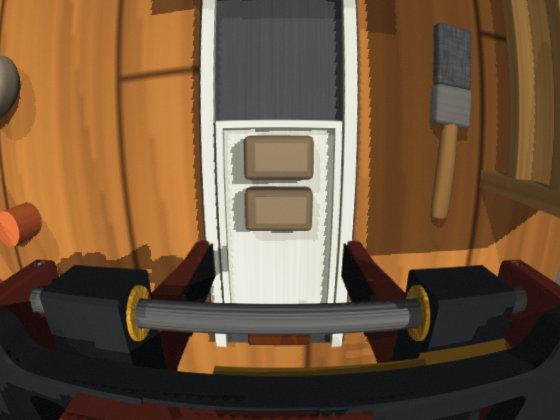

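Both blanks lie flat in the front half of the carriage, at (278,158) and (278,209), with a gap between them. Now the other two.

```bash
python3 - <<'E'
from h import *
c=-.163
if pick("blank",(.383,-.246),0,.1,"p_k3"): place("blank",fx(0,c-.020),.014,PSI,.07)
if pick("blank",(.443,-.386),0,-1.107,"p_k4"): place("blank",fx(0,c-.066),.014,PSI,.07)
ptp(fx(0,-.24),.24,-np.pi/2); snap("wE"); snap("scene3","scene"); snap("side3","side")
E
```

```text
p_k3 [[np.float64(0.382), np.float64(-0.245), np.float64(0.105), np.float64(0.058), np.float64(0.037), np.float64(2025.5)]]
held 0.0599
carried 0.0598
t 54.0333
p_k4 [[np.float64(0.443), np.float64(-0.388), np.float64(-1.107), np.float64(0.057), np.float64(0.038), np.float64(2015.0)]]
held 0.0599
carried 0.0598
t 61.225
```

View pics/wE.png

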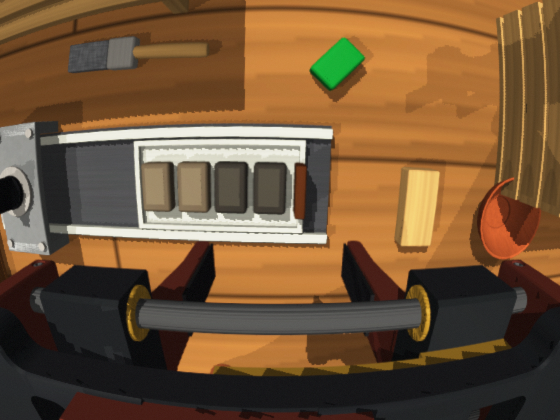

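View pics/scene3.png

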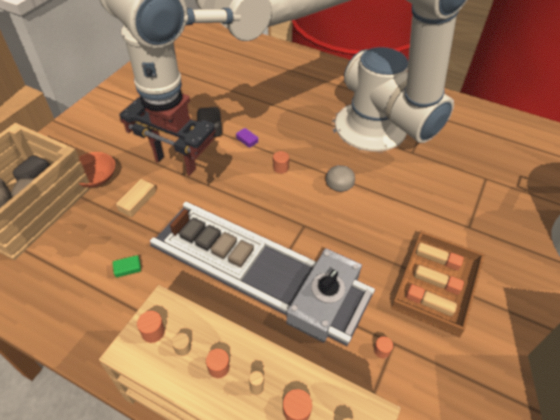

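Four blanks are flat in a row at (157..270,187), and nothing else has moved. Now the push.

```bash
python3 - <<'E'
from h import *
f=lambda: float((rot(-PSI)@manip.read_state()["force"][:2])[1])
manip.set_gripper(0); a=ptp(fx(0,-.315),.12,PSI); st(fx(0,-.315),.024); f0=f(); print("f0",f0)
st(fx(0,-.28),.024,.05); print(f()-f0)
for y in (-.2,-.12,-.05): st(fx(0,y),.024,.08); print(y,round(f()-f0,2))
y=-.05
while y<-.008:
    y+=.003; st(fx(0,y),.024,.04); g=f()-f0; print(round(y,3),round(g,1),end="; ")
    if abs(g)>18: break
manip.hold(.2); print(f()-f0)
st(fx(0,y-.04),.024,.1); st(fx(0,y-.04),.2,.25); print(manip.read_state()["time_s"])
ptp(fx(0,.10),.26,-np.pi/2); snap("wF")
E
```

```text
f0 -1.0995704069986185
-1.3858517867706304
-0.2 -4.24
-0.12 -3.64
-0.05 -2.89
-0.047 -4.7; -0.044 -6.2; -0.041 -4.0; -0.038 -4.7; -0.035 -5.8; -0.032 -4.8; -0.029 -5.5; -0.026 -5.5; -0.023 -5.6; -0.02 -13.3; -0.017 -21.8; -22.658674813426643
74.6417
```

View pics/wF.png

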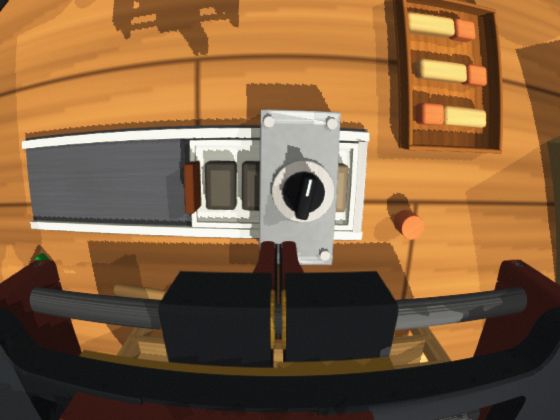

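The force rise at y = -0.020 matches the home position, and the picture shows the carriage front at the stop bar, (358,190). Now I measure the bar angle and turn the knob.

```bash
python3 - <<'E'
from h import *
im,cal=load("wF"); k=fx(0,.13); s=4000
O=ortho(im,cal,"wrist",k[0]-.04,k[0]+.04,k[1]-.04,k[1]+.04,.098,s); H=hsv(O)
yy,xx=np.mgrid[:O.shape[0],:O.shape[1]]; d=np.hypot(yy-160,xx-160)
m=((H[...,2]>110)&(d<70)).astype(np.uint8)
for c in cv2.findContours(m,cv2.RETR_EXTERNAL,cv2.CHAIN_APPROX_NONE)[0]:
    if cv2.contourArea(c)>60:
        r=cv2.minAreaRect(c);p=c[:,0,:].astype(float);vx,vy,_,_=cv2.fitLine(c,cv2.DIST_L2,0,.01,.01).ravel(); vx,vy=(vx,vy) if vy<0 else (-vx,-vy)
        print(r,"cw from world x",np.arctan2(vx,-vy), "a",np.arctan2(vx,-vy)+PSI)
cv2.imwrite("pics/knobF.png",cv2.resize(O,(400,400)))
for a in(.2,):
  for off in(np.pi/2,-np.pi/2):
    for v in(a,1.55):
        q=manip.solve_ik([*k,.072+TR],ori(PSI-v+off)); print(off,v,None if q is None else q.round(2))
E
```

```text
((157.0512237548828, 200.76097106933594), (14.806723594665527, 58.73799133300781), 12.094757080078125) cw from world x 0.22605535 a 0.20335536
((115.32444763183594, 126.0910873413086), (27.507341384887695, 104.82268524169922), 40.20016098022461) cw from world x 0.69286144 a 0.6701614
1.5707963267948966 0.2 [ 0.15  0.15  1.43 -0.    1.56 -1.2 ]
1.5707963267948966 1.55 [ 0.15  0.15  1.43 -0.    1.56  0.15]
-1.5707963267948966 0.2 [ 0.15  0.15  1.43 -0.    1.56  1.94]
-1.5707963267948966 1.55 None
```

View pics/knobF.png

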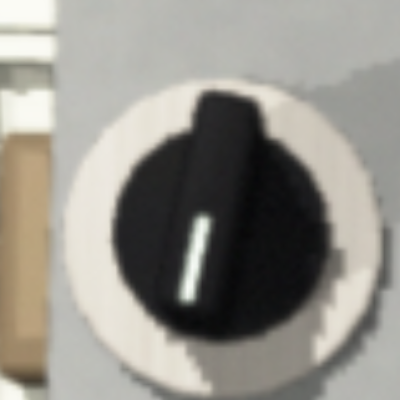

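```bash
python3 - <<'E'
from h import *
k=fx(0,.13)-[.0005,.0012]; a=.203
manip.set_gripper(.04); manip.move_ptp([*k,.15+TR],ori(PSI-a+np.pi/2)); st(k,.0725,.1)
s=manip.read_state(); f0=s["force"]; m0=s["moment"]; manip.set_gripper(0)
s=manip.read_state(); print("grip",s["grip_width"],s["force"]-f0)
q=s["joints"].copy(); j0=q[5]
for v in list(np.arange(a+.15,1.56,.15))+[1.57]:
    q[5]=j0+(v-a); manip.move_j(q); s=manip.read_state()
    print(round(v,2),np.round(s["force"]-f0,1),round(float((s["moment"]-m0)[2]),3),round(s["grip_width"],4))
manip.set_gripper(.05); st(k,.2,.2); manip.hold(.5)
ptp(fx(0,.1),.26,-np.pi/2); snap("wG"); snap("scene4","scene"); print(manip.read_state()["time_s"])
E
```

```text
grip 0.01390842229165698 [-0.96798497 -3.57500816  2.11235244]
0.35 [ 0.3 -0.6 -0.4] 0.099 0.0136
0.5 [ 0.3 -0.1 -0.2] 0.151 0.0139
0.65 [ 1.   0.6 -0.5] 0.225 0.0138
0.8 [ 2.1  0.9 -1. ] 0.171 0.0143
0.95 [ 2.6  1.2 -0.7] 0.134 0.0139
1.1 [ 3.9  1.5 -1.3] 0.038 0.0137
1.25 [ 4.8  2.8 -3.1] 0.01 0.0141
1.4 [ 5.7  3.  -2.8] -0.122 0.0135
1.55 [ 5.2  2.5 -2.7] -0.113 0.0137
1.57 [ 5.5  2.9 -2.5] -0.126 0.0138
84.7583
```

View pics/wG.png

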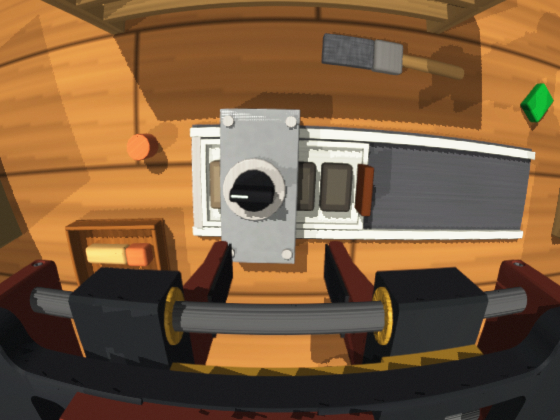

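View pics/scene4.png

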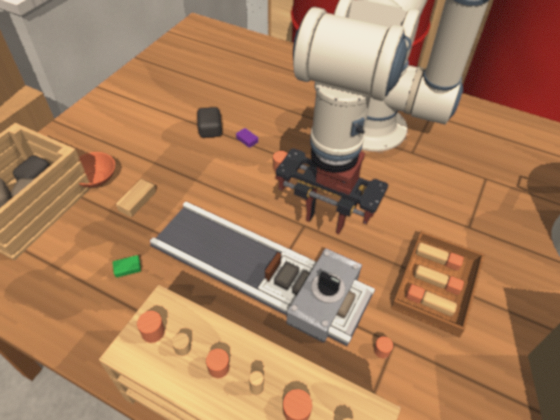

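The mark now points along the channel at (240,196), so the knob is at its far stop. All three billets are in the tray. One last numeric check that the carriage is home.

```bash
python3 - <<'E'
from h import *
im,cal=load("wG")
for dx,lo,hi,z in((.01,-.04,.03,.054),(-.035,.15,.22,.022),(.035,.15,.22,.022)):
    ys=np.arange(lo,hi,.002); P=np.array([fx(dx,y) for y in ys])
    q=proj("wrist",np.c_[P,np.full(len(ys),z)],cal).astype(np.float32)
    H=cv2.cvtColor(cv2.remap(im,q[None,:,0],q[None,:,1],1),cv2.COLOR_BGR2HSV)[0]
    print([(round(float(y)*1000),int(h[1]),int(h[2])) for y,h in zip(ys,H)])
E
```

```text
[(-40, 5, 97), (-38, 8, 98), (-36, 8, 97), (-34, 0, 90), (-32, 6, 83), (-30, 0, 81), (-28, 6, 83), (-26, 6, 82), (-24, 3, 81), (-22, 6, 83), (-20, 6, 82), (-18, 6, 81), (-16, 6, 82), (-14, 9, 81), (-12, 57, 81), (-10, 188, 110), (-8, 193, 120), (-6, 193, 124), (-4, 194, 122), (-2, 193, 119), (0, 190, 78), (2, 186, 59), (4, 185, 58), (6, 182, 56), (8, 85, 84), (10, 24, 209), (12, 23, 156), (14, 28, 101), (16, 45, 63), (18, 52, 74), (20, 46, 78), (22, 55, 98), (24, 59, 103), (26, 58, 102), (28, 58, 101)]
[(150, 23, 221), (152, 23, 224), (154, 23, 224), (156, 20, 226), (158, 21, 216), (160, 14, 196), (162, 7, 184), (164, 7, 183), (166, 7, 183), (168, 7, 183), (170, 10, 184), (172, 7, 178), (174, 19, 147), (176, 23, 170), (178, 11, 240), (180, 10, 243), (182, 10, 243), (184, 11, 242), (186, 14, 233), (188, 20, 203), (190, 22, 128), (192, 22, 175), (194, 9, 247), (196, 8, 247), (198, 13, 235), (200, 21, 228), (202, 18, 227), (204, 20, 226), (206, 19, 226), (208, 20, 227), (210, 47, 222), (212, 157, 200), (214, 175, 197), (216, 174, 196), (218, 176, 197)]
[(150, 9, 180), (152, 7, 181), (154, 7, 179), (156, 10, 181), (158, 7, 181), (160, 8, 181), (162, 10, 181), (164, 7, 180), (166, 4, 180), (168, 6, 181), (170, 8, 181), (172, 9, 180), (174, 12, 220), (176, 9, 247), (178, 8, 247), (180, 8, 247), (182, 8, 246), (184, 11, 235), (186, 13, 233), (188, 22, 186), (190, 23, 122), (192, 24, 168), (194, 9, 246), (196, 8, 247), (198, 10, 243), (200, 20, 227), (202, 19, 228), (204, 20, 226), (206, 20, 228), (208, 20, 229), (210, 67, 229), (212, 155, 229), (214, 171, 229), (216, 170, 227), (218, 170, 228)]
```

```bash
python3 -c "
from cell import manip
manip.sign_off(); print(manip.read_state()['time_s'])"
```

```text
the job is handed in; nothing more can be done
the job is handed in; nothing more can be done
```

The job is done and handed in, at about 85 s of the 210 s allowed.

- **Billets and blanks:** All three billets are in the tray, and four blanks lie flat in a row in the carriage. I counted the two darker slabs as blanks because they match in size and shape.
- **Carriage:** I pushed it to the stop, where the force rose from about 5 N to about 22 N. The last picture puts the handle's rear face at -11 mm (nominal -10), with no visible gap at the stop.
- **Knob:** After the push I turned it clockwise past the detent. The resistance peaked at about 0.22 N m and then reversed. After release its mark stayed in line with the channel.
- **Not checked:** The bridge hides the middle blanks in the last view, so their flatness was seen only before the push. I confirmed by eye that the other objects had not moved, without measuring them.

No check failed or disagreed, and I noticed no slipped grip or knocked part.

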